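# Pack the coating kit into its caddy

### The arm

A 6-joint arm with a two-finger parallel gripper is mounted at the origin on the work surface; the furniture and walls round the work are solid. World frame = base frame: x ahead of the robot, y to its left, z up, the work surface at z = 0. Lengths are in m, angles in rad, forces in N, time in s.
With the tool pointing down it reaches from about 0.375 to 0.9 m from the base axis. Payload 3.1 kg.
Tool frame: the origin (TCP) lies between the finger pads; the fingertips stand 14 mm ahead of it and the grasp point (between the pads) lies 5 mm behind it (robot.finger_overhang is the distance from the TCP to the fingertips, in m); z points along the fingers, y is the line along which they close (so a half turn about z gives the same grasp; the last joint's range is limited). The gripper opens to 87 mm and grips with 3 to 60 N. Pads are 19 mm wide; open, the fingers measure 117 mm over their backs; the gripper's body (75 mm by 190 mm) begins 51 mm behind the grasp point.
Start: joints at [-1.359, 0.527, 1.433, -0, 1.181, -0.178], TCP at [0.238, -0.578, 0.237] pointing down, gripper open.
Joint ranges: [-3.08, 3.08], [-0.75, 2.2], [0.22, 2.44], [-1.43, 4.57], [0, 2.65], [-2.85, 2.85]. Speed limits (rad/s): [2.79, 2.79, 3.14, 3.14, 3.14, 3.14].

### API

Orientations are given as a unit quaternion [x, y, z, w].
In Python, from rig import monitor, cams, workorder, robot gives the robot as it stands.
- The arm moves only by the tool send_rows, never from a script. Its argument "moves" is one flat list of numbers, 7 for each row, row after row: the opening, from 0 (shut) to 1 (fully open), then the shift along the world's x, y, z in cm, then the turn, a rotation vector about the world's x, y, z in rad. A call has 1 to 5 rows; each row is the pose to reach, as a shift and turn from the pose commanded when the call began; what a row does not reach only later rows make up. A row lasts 1/12 s, in which the tool goes at most 41.7 mm and 7.16 degrees, less where a joint would pass 70% of its speed; a pose out of reach is approached as far as the arm can. A call with a gripper value outside its range is refused whole. The fingers move at their own pace and stop on an object; "grip_force" is the grip in N (left out, the last holds). Time passes only in rows, so rows that repeat a pose let the fingers close. It gives the time, the measured TCP pose, the force, the opening and the grip force at its end, in the units of the state.
- monitor.get_obs(): the state, without advancing time (a new reading comes with each control period).
- cams.camera(name): name is "side" or "top"; returns a dict with "pixels" (480x640x3 uint8, blue, green, red), "range_z" (480x640 float32, m along the optical axis (not along the pixel's ray), 0 where there is no reading), "fovy" (degrees; the focal length in pixels is half the picture's height over the tangent of half this angle, whatever the lens; pixels are square), "cx", "cy" (the principal point, pixels), "rvec" (rotation vector, rad) and "tvec" (3), from world to camera coordinates, as OpenCV has them. Camera axes: x right, y down, z forward; pixel columns grow to the right and rows downward; lengths in m; the calibration is good to about 2 mm. A picture is of the moment at which its call begins.
- workorder.hand_in(): hands the job in; it is judged then, once.
The state is a dict: "time": time; "q": joint angles; "joint_velocities": joint speeds; "joint_torque": joint torques, N m; "position": TCP position; "tool_rot": TCP orientation; "ft_force": force on the tool from outside, world axes, zero at the start; "moment": the same for the moment, N m; "grip_width": finger opening in m; "grip_force": force on a finger pad.
Only numpy, scipy, OpenCV 4.12 (cv2) and the standard library are available. Lean on these libraries where they do the work, as an engineer would, in place of code of your own. Each camera call takes 0.05 s, during which the arm holds its last target. There are 200 camera calls.

### The job

Pack the coating kit into the wooden caddy: stand each of the three brown screw-cap bottles in the round holder of its size (largest bottle in the widest holder, smallest in the narrowest) and the squat pigment pot in the square holder. Keep them upright throughout, each standing on its holder's floor at the end. The dropper bottle with the rubber bulb and the slim film can are not part of the kit: leave them standing where they are.

Things in the scene. Friction and masses are not known exactly. Their poses are not given: they have to be found in the camera images.
- bottle_large: The largest of three brown glass bottles with a plain black screw cap and a pale label: 48 mm across, 105 mm tall in all, straight-sided up to about 60 mm and then a shoulder and a cap 31 mm across. Loose, upright. Origin at the centre of its underside, z up along its axis.
- bottle_medium: The middle one of three brown glass bottles with a plain black screw cap and a pale label: 40 mm across, 88 mm tall in all, straight-sided up to about 50 mm and then a shoulder and a cap 26 mm across. Loose, upright. Origin at the centre of its underside, z up along its axis.
- bottle_small: The smallest of three brown glass bottles with a plain black screw cap and a pale label: 32 mm across, 72 mm tall in all, straight-sided up to about 41 mm and then a shoulder and a cap 21 mm across. Loose, upright. Origin at the centre of its underside, z up along its axis.
- pigment_pot: Squat round pigment pot with a wide black screw lid and a pale body with a label: 52 mm across up to 36 mm, lid 56 mm across from there to the top at 52 mm. Loose, upright. Origin at the centre of its underside, z up along its axis.
- holder_large: The widest and tallest of three round grey open-topped holders: inside diameter 67 mm, outside 73 mm, 26 mm high. Fixed. Origin at the centre of its underside, z up; its inner floor is 3 mm above the origin. It is for the largest bottle. The holders stand in a square, centres 94 mm apart, on the 4 mm floor of a fixed wooden tray (the caddy), 200 mm square with an 18 mm rim, centred on them.
- holder_medium: The middle one of three round grey open-topped holders: inside diameter 57 mm, outside 63 mm, 22 mm high. Fixed. Origin at the centre of its underside, z up; its inner floor is 3 mm above the origin. It is for the middle bottle. Which corner of the caddy each holder has varies.
- holder_small: The narrowest and lowest of three round grey open-topped holders: inside diameter 48 mm, outside 54 mm, 18 mm high. Fixed. Origin at the centre of its underside, z up; its inner floor is 3 mm above the origin. It is for the smallest bottle.
- holder_square: The one square grey open-topped holder: 74 mm square inside, 80 mm outside, 18 mm high, sides parallel to the tray's. It is for the pigment pot. Fixed. Origin at the centre of its underside, z up; inner floor 3 mm above the origin.
- dropper: Look-alike that stays: slim brown dropper bottle with a tapering black rubber bulb on top, 33 mm across, 102 mm tall. Loose, upright. Origin at the centre of its underside, z up.
- film_can: Look-alike that stays: slim pale film can with a grey press-on lid, 35 mm across, 51 mm tall. Loose, upright. Origin at the centre of its underside, z up. The six upright things start about 0.11 m apart in two rows; a 13 mm high eraser and a 14 mm high black clip lie among them.
There are look-alikes about, which are no part of the job. What is shaped like the bottle_small but yellow is not meant.

How it is judged:
At the end, for the whole second after the job is handed in: Each kit thing stands on the floor of its own holder (centre within 12 mm for the small, 13 middle, 14 large bottle, 18 pot; underside at most 8 mm above the holder's), upright within 0.12 rad, at rest; dropper bottle and film can upright within 0.12 rad, moved less than 25 mm (horizontal distance between bottle_large and holder_large below 0.014 m and z of bottle_large in the frame of holder_large below 0.008 m and angle between each of bottle_large, bottle_medium, bottle_small, pigment_pot, dropper, film_can's own z axis and vertical below 0.12 rad and linear speed of each of bottle_large, bottle_medium, bottle_small, pigment_pot below 0.02 m/s and horizontal distance between bottle_medium and holder_medium below 0.013 m and z of bottle_medium in the frame of holder_medium below 0.008 m and horizontal distance between bottle_small and holder_small below 0.012 m and z of bottle_small in the frame of holder_small below 0.008 m and horizontal distance between pigment_pot and holder_square below 0.018 m and z of pigment_pot in the frame of holder_square below 0.008 m and distance of each of dropper, film_can from where it was at the start of the episode below 0.025 m); the robot touches nothing.
It fails at once if a kit bottle or the pot is tipped more than 0.7 rad (angle between any of bottle_large, bottle_medium, bottle_small, pigment_pot's own z axis and vertical above 0.7 rad).
It fails at once if the dropper bottle or the film can is moved more than 25 mm (distance of any of dropper, film_can from where it was at the start of the episode above 0.025 m).
It also fails if it takes over 99 s, if anything falls off the work surface, if the arm or the gripper's body presses on something with over 40 N, if the wrist force passes 120 N, or if a joint passes its speed limit or range.

## Working session

There is one attempt and no reset: what is moved stays moved. The work goes in short steps, Python scripts to look and compute and a tool call to move; the robot and the scene stay as the last step left them, time stands still between calls to the robot, and variables do not carry over. Pictures are saved under pics/ and viewed, at most 14 in all, crops included, and the job is handed in when it is done.

Besides the shell and the picture viewer there is one more tool, called after "Emit:" as name(argument=value, ...) on one line, values as JSON. send_rows: Moves the arm, as the interface text tells. Its arguments: {"type":"object","properties":{"moves":{"type":"array","items":{"type":"number"}},"grip_force":{"type":"number"}},"required":["moves"]}

```bash
mkdir -p pics; cat > h.py <<'E'
import numpy as np,cv2
from rig import monitor,cams,workorder,robot
def get(n):
    c=cams.camera(n); c['f']=240/np.tan(np.radians(c['fovy'])/2); c['R']=cv2.Rodrigues(np.array(c['rvec'],float))[0]; c['t']=np.array(c['tvec'],float).ravel(); return c
def cloud(c):
    z=c['range_z'];v,u=np.mgrid[:480,:640]
    p=np.stack([(u-c['cx'])/c['f']*z,(v-c['cy'])/c['f']*z,z],-1)
    w=(p-c['t'])@c['R']; w[z<=0]=np.nan; return w
E
python3 - <<'E'
from h import *
for n in('top','side'):
    c=get(n);cv2.imwrite(f'pics/{n}0.png',c['pixels']);print(n,c['f'],c['cx'],c['cy'],-c['R'].T@c['t'],c['R'][2]);np.save(f'{n}0.npy',cloud(c))
print({k:np.round(v,3) for k,v in monitor.get_obs().items()})
E
```

```text
top 594.5433010676963 318.22027873236124 234.72218542001895 [ 0.346027   -0.11996319  1.02999519] [ 0.17660282  0.00524451 -0.98426823]
side 444.93440744178406 327.9253025851983 234.0697481781253 [0.55710374 0.62875032 0.5994413 ] [-0.02676219 -0.80163211 -0.59721834]
{'time': np.float64(0.1), 'q': array([-1.359,  0.528,  1.434,  0.   ,  1.181, -0.179]), 'joint_velocities': array([-0.   , -0.003, -0.002,  0.   ,  0.001, -0.001]), 'joint_torque': array([-1.0000e-03, -4.4099e+01, -1.7715e+01,  6.3000e-02,  5.3000e-02,
       -0.0000e+00]), 'position': array([ 0.238, -0.577,  0.236]), 'tool_rot': array([ 0.981,  0.194, -0.   , -0.001]), 'ft_force': array([0.613, 0.058, 0.192]), 'moment': array([ 0.028, -0.015,  0.014]), 'grip_force': np.float64(0.0), 'grip_width': np.float64(0.087)}
```

View pics/top0.png

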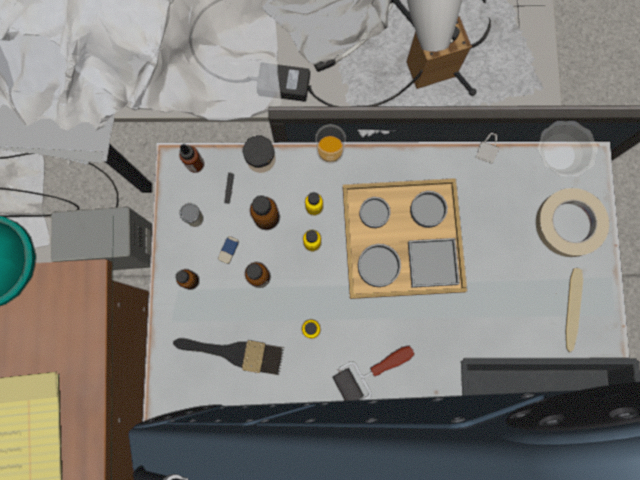

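View pics/side0.png

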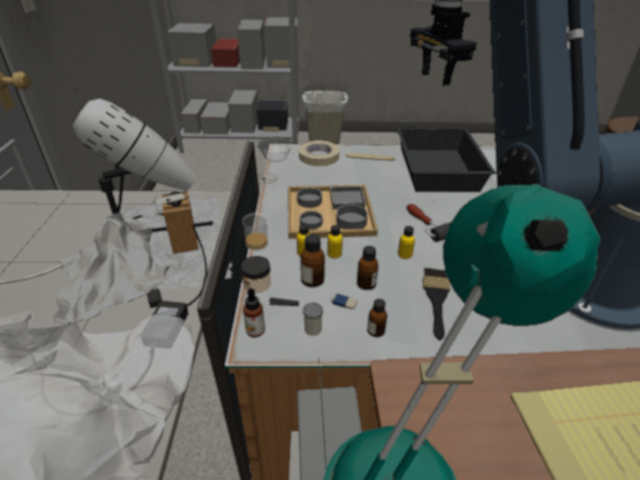

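The top view shows the large bottle at (264,212), medium at (257,274), small at (187,279) and pot at (258,152). The dropper is at (191,158) and the film can at (190,214). The holders are small (374,212), medium (428,209), large (378,265) and square (432,263). A back wall stands along the top edge. The side view agrees with this.

```bash
python3 - <<'E'
from h import *
w=np.load('top0.npy')
def circ(name,u,v,r,zlo,zhi):
    p=w[v-r:v+r+1,u-r:u+r+1].reshape(-1,3);p=p[(p[:,2]>zlo)&(p[:,2]<zhi)]
    if len(p)<5: print(name,len(p));return
    (x,y),rad=cv2.minEnclosingCircle(p[:,:2].astype(np.float32))
    m=p.mean(0);print(name,len(p),'circ',round(x,4),round(y,4),round(rad,4),'mean',m.round(4),'max',p.max(0).round(3))
circ('large',264,207,22,.096,.11);circ('med',257,270,20,.08,.095);circ('small',185,276,18,.064,.08);circ('pot',258,150,24,.045,.06)
circ('drop',188,153,18,.06,.11);circ('film',190,214,18,.045,.06)
for n,u,v,r in(('hs',374,212,20),('hm',428,209,22),('hl',378,265,25),('hq',432,263,28)):
    circ(n+' rim',u,v,r,.014,.04); circ(n+' floor',u,v,r-8,.0055,.010)
for u,v in((343,186),(454,180),(466,292),(350,298)): print(w[v,u].round(3))
for y in(0,60,120,180,230):
    pass
p=w[100:150,150:460].reshape(-1,3);p=p[p[:,2]>.07]
print('wall',np.nanpercentile(p,[1,10,50,90,99],axis=0).round(3))
for u,v in((330,135),(313,195),(312,232)): 
    p=w[v-14:v+22,u-16:u+16].reshape(-1,3);p=p[p[:,2]>.03];print('obs',p.mean(0),p.max(0),p.min(0))
E
```

```text
large 277 circ 0.5628 -0.0234 0.0152 mean [ 0.562  -0.0238  0.105 ] max [ 0.577 -0.009  0.11 ]
med 197 circ 0.4576 -0.0123 0.0127 mean [ 0.4571 -0.0127  0.0882] max [0.47  0.    0.092]
small 131 circ 0.4509 0.1068 0.0103 mean [0.4504 0.1064 0.0712] max [0.461 0.116 0.075]
pot 783 circ 0.6701 -0.0115 0.0283 mean [ 0.6693 -0.0117  0.0512] max [0.698 0.015 0.057]
drop 248 circ 0.66 0.1054 0.0161 mean [0.6568 0.1037 0.0769] max [0.676 0.12  0.104]
film 327 circ 0.5611 0.1029 0.0176 mean [0.5605 0.1027 0.0498] max [0.577 0.119 0.054]
hs rim 209 circ 0.5686 -0.2126 0.0274 mean [ 0.5685 -0.2131  0.0209] max [ 0.596 -0.187  0.026]
hs floor 399 circ 0.5712 -0.2127 0.0295 mean [ 0.5702 -0.2133  0.0075] max [ 0.592 -0.191  0.01 ]
hm rim 306 circ 0.5734 -0.3069 0.0323 mean [ 0.5738 -0.3067  0.0235] max [ 0.605 -0.275  0.032]
hm floor 542 circ 0.5733 -0.3065 0.0329 mean [ 0.5761 -0.3084  0.0076] max [ 0.601 -0.282  0.01 ]
hl rim 349 circ 0.4655 -0.2094 0.0492 mean [ 0.4748 -0.2186  0.0267] max [ 0.511 -0.174  0.035]
hl floor 791 circ 0.4764 -0.2164 0.0409 mean [ 0.4758 -0.2185  0.0075] max [ 0.506 -0.188  0.01 ]
hq rim 629 circ 0.4785 -0.3098 0.0691 mean [ 0.4724 -0.3183  0.0199] max [ 0.527 -0.26   0.027]
hq floor 1189 circ 0.4796 -0.3123 0.048 mean [ 0.4805 -0.3117  0.0075] max [ 0.515 -0.277  0.01 ]
[ 0.614 -0.158  0.018]
[ 0.625 -0.353  0.018]
[ 0.43  -0.37  -0.001]
[ 0.42  -0.169  0.003]
wall [[ 0.656 -0.151  0.07 ]
 [ 0.658  0.098  0.075]
 [ 0.662  0.103  0.096]
 [ 0.669  0.11   0.1  ]
 [ 0.707  0.112  0.103]]
obs [ 0.6886184  -0.13570676  0.05346861] [ 0.71112284 -0.10946763  0.07150956] [ 0.65872514 -0.16052068  0.03002998]
obs [ 0.57693461 -0.10744794  0.05650653] [ 0.59567314 -0.09196745  0.07560231] [ 0.56534196 -0.12290099  0.03071664]
obs [ 0.51385151 -0.10430287  0.05676896] [ 0.53332442 -0.08899086  0.0754994 ] [ 0.50134819 -0.11939001  0.03035683]
```

```bash
python3 - <<'E'
from h import *
w=np.load('top0.npy')
for u in(150,200,258,300,380): print(u,[w[v,u].round(3).tolist() for v in(108,115,125,135,141)])
s=np.load('side0.npy')
for u,v in((245,200),(235,240),(225,280),(250,160)): print(s[v,u].round(3))
p=s[140:400,200:300].reshape(-1,3);p=p[(p[:,2]>.02)&(p[:,0]>.69)&(p[:,0]<.8)]
print(np.nanpercentile(p,[1,10,50,90,99],axis=0).round(3))
E
```

```text
150 [[0.798, 0.216, -0.074], [0.818, 0.242, -0.162], [1.071, 0.462, -0.89], [1.034, 0.46, -0.889], [1.015, 0.46, -0.895]]
200 [[0.822, 0.131, -0.135], [0.812, 0.133, -0.148], [1.068, 0.291, -0.886], [1.034, 0.29, -0.888], [1.012, 0.289, -0.888]]
258 [[0.821, 0.01, -0.132], [0.818, 0.014, -0.163], [1.069, 0.094, -0.89], [0.695, -0.012, 0.057], [0.686, -0.011, 0.052]]
300 [[0.796, -0.079, -0.072], [0.781, -0.079, -0.071], [0.783, -0.077, -0.131], [0.782, -0.075, -0.187], [0.78, -0.073, -0.221]]
380 [[0.795, -0.235, -0.071], [0.783, -0.235, -0.077], [0.782, -0.24, -0.128], [0.783, -0.246, -0.191], [0.781, -0.25, -0.224]]
[ 0.785 -0.582 -0.168]
[ 0.785 -0.369 -0.166]
[ 0.784 -0.199 -0.162]
[ 0.778 -0.71  -0.092]
[[ 0.69  -0.586  0.021]
 [ 0.692 -0.573  0.026]
 [ 0.699 -0.151  0.043]
 [ 0.713 -0.006  0.062]
 [ 0.724  0.009  0.067]]
```

Emit:
send_rows(moves=[1, 3, 4.1, 0, 0, 0, 0.12, 1, 6, 8, 0, 0, 0, 0.24, 1, 9, 12, 0, 0, 0, 0.36, 1, 12, 16, 0, 0, 0, 0.39, 1, 15, 20, 0, 0, 0, 0.39], grip_force=20)

```text
time: 0.52
position: [0.3636, -0.4093, 0.2361]
tool_rot: [0.925, 0.381, -0.0, -0.001]
ft_force: [0.7, -0.2, 0.0]
grip_width: 0.0875
grip_force: 0.0
```

Emit:
send_rows(moves=[1, 0.5, 4.1, 0, 0, 0, 0.12, 1, 1, 8.2, 0, 0, 0, 0.24, 1, 1.5, 12.3, 0, 0, 0, 0.36, 1, 2, 16.4, 0, 0, 0, 0.48, 1, 2.5, 20.5, 0, 0, 0, 0.6])

```text
time: 0.93
position: [0.3877, -0.204, 0.2363]
tool_rot: [0.769, 0.639, 0.0, -0.0]
ft_force: [1.1, 0.6, 0.6]
grip_width: 0.0873
grip_force: 0.0
```

Emit:
send_rows(moves=[1, 0.7, 4.1, 0, 0, 0, 0.1, 1, 1.4, 8.2, 0, 0, 0, 0.19, 1, 2.1, 12.3, 0, 0, 0, 0.19, 1, 2.8, 16.4, 0, 0, 0, 0.19, 1, 3.5, 20.3, 0, 0, 0, 0.19])

```text
time: 1.35
position: [0.4226, -0.001, 0.2365]
tool_rot: [0.707, 0.707, -0.0, -0.0]
ft_force: [1.2, -0.1, 0.1]
grip_width: 0.0873
grip_force: 0.0
```

Emit:
send_rows(moves=[1, 0.3, 4, 0, 0, 0, 0, 1, 0.3, 7.7, 0, 0, 0, 0, 1, 0.3, 7.7, -3, 0, 0, 0, 1, 0.3, 7.7, -6, 0, 0, 0, 1, 0.3, 7.7, -7, 0, 0, 0])

```text
time: 1.77
position: [0.4238, 0.0752, 0.1639]
tool_rot: [0.706, 0.708, -0.002, -0.002]
ft_force: [-0.1, -0.1, 0.2]
grip_width: 0.0869
grip_force: 0.0
```

Emit:
send_rows(moves=[1, 1.4, 1.6, 0, 0, 0, 0, 1, 2.7, 3.1, 0, 0, 0, 0, 1, 2.7, 3.1, -1, 0, 0, 0, 1, 2.7, 3.1, -1, 0, 0, 0])

```text
time: 2.1
position: [0.4528, 0.1054, 0.1553]
tool_rot: [0.707, 0.708, -0.001, -0.001]
ft_force: [-0.7, 0.3, -0.1]
grip_width: 0.0868
grip_force: 0.0
```

```bash
python3 - <<'E'
from h import *
o=monitor.get_obs();print(o['position'],o['tool_rot'])
a=get('side')['pixels'][230:390,230:430];cv2.imwrite('pics/s1.png',cv2.resize(a,None,fx=3,fy=3))
E
```

```text
[0.4527971  0.10541167 0.15531375] [ 0.70659308  0.70761916 -0.00083572 -0.00080397]
```

View pics/s1.png

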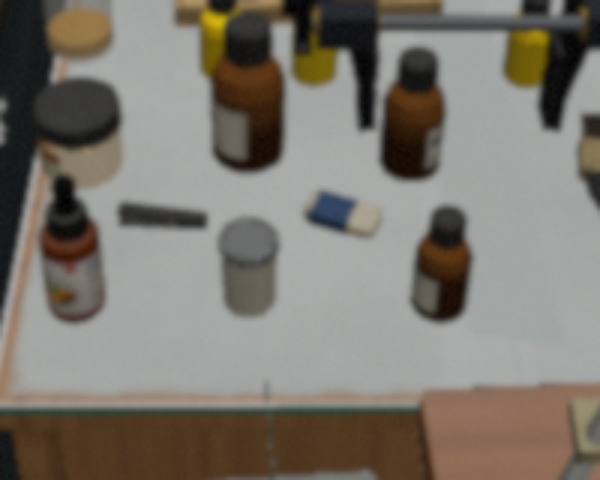

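The open fingertips, at crop (367,128) and (552,128), straddle the small bottle's cap at (448,212). I'll descend.

Emit:
send_rows(moves=[1, -0.2, 0.1, -4, 0, 0, 0, 1, -0.2, 0.1, -8, 0, 0, 0, 1, -0.2, 0.1, -11, 0, 0, 0, 1, -0.2, 0.1, -12, 0, 0, 0, 1, -0.2, 0.1, -12, 0, 0, 0])

```text
time: 2.57
position: [0.4492, 0.1055, 0.0348]
tool_rot: [0.707, 0.707, -0.002, -0.002]
ft_force: [-0.6, -0.2, 0.9]
grip_width: 0.087
grip_force: 0.0
```

Emit:
send_rows(moves=[0, 0, 0, 0, 0, 0, 0, 0, 0, 0, 0, 0, 0, 0, 0, 0, 0, 0, 0, 0, 0, 0, 0, 0, 0, 0, 0, 0, 0, 0, 0, 0, 0, 0, 0])

```text
time: 2.98
position: [0.4518, 0.1058, 0.0378]
tool_rot: [0.707, 0.707, 0.001, 0.001]
ft_force: [-0.0, -0.0, 0.2]
grip_width: 0.0613
grip_force: 0.0
```

Emit:
send_rows(moves=[0, 0, 0, 0, 0, 0, 0, 0, 0, 0, 0, 0, 0, 0, 0, 0, 0, 0, 0, 0, 0, 0, 0, 0, 0, 0, 0, 0, 0, 0, 0, 0, 0, 0, 0])

```text
time: 3.4
position: [0.4511, 0.1058, 0.0365]
tool_rot: [0.707, 0.707, 0.0, 0.0]
ft_force: [1.0, 0.4, 1.4]
grip_width: 0.0315
grip_force: 20.0
```

Emit:
send_rows(moves=[0, 0, 0, 0, 0, 0, 0, 0, 0, 0, 0, 0, 0, 0, 0, 0, 0, 0, 0, 0, 0, 0, 0, 0, 0, 0, 0, 0, 0, 0, 0, 0, 0, 0, 0])

```text
time: 3.82
position: [0.4511, 0.1058, 0.0366]
tool_rot: [0.707, 0.707, 0.0, 0.0]
ft_force: [1.0, 0.1, 2.9]
grip_width: 0.0311
grip_force: 20.0
```

Emit:
send_rows(moves=[0, 0, 0, 2, 0, 0, 0, 0, 0, 0, 5, 0, 0, 0, 0, 0, 0, 9, 0, 0, 0, 0, 0, 0, 13, 0, 0, 0, 0, 0, 0, 14, 0, 0, 0])

```text
time: 4.23
position: [0.4536, 0.106, 0.1812]
tool_rot: [0.707, 0.707, 0.003, 0.003]
ft_force: [0.1, -0.2, -1.1]
grip_width: 0.0313
grip_force: 20.0
```

Emit:
send_rows(moves=[0, 1, -2.7, 0, 0, 0, 0, 0, 2.3, -6.3, 0, 0, 0, 0, 0, 3.7, -10, 0, 0, 0, 0, 0, 5, -13.6, 0, 0, 0, 0, 0, 6.3, -17, 0, 0, 0, 0])

```text
time: 4.65
position: [0.514, -0.0659, 0.1763]
tool_rot: [0.707, 0.707, -0.0, -0.0]
ft_force: [0.2, 0.0, -1.2]
grip_width: 0.0316
grip_force: 20.0
```

Emit:
send_rows(moves=[0, 1.3, -3.6, 0, 0, 0, 0, 0, 2.6, -7.2, 0, 0, 0, 0, 0, 4, -10.8, 0, 0, 0, 0, 0, 5, -13.4, 0, 0, 0, 0, 0, 5.5, -14.9, 0, 0, 0, 0])

```text
time: 5.07
position: [0.5702, -0.2172, 0.176]
tool_rot: [0.708, 0.706, -0.0, 0.001]
ft_force: [-0.9, 0.0, -0.1]
grip_width: 0.0314
grip_force: 20.0
```

Emit:
send_rows(moves=[0, 0, 0, -3, 0, 0, 0, 0, 0, 0, -5, 0, 0, 0, 0, 0, 0, -6, 0, 0, 0, 0, 0, 0, -6, 0, 0, 0, 0, 0, 0, -6, 0, 0, 0])

```text
time: 5.48
position: [0.5686, -0.2127, 0.116]
tool_rot: [0.707, 0.707, -0.0, -0.001]
ft_force: [0.9, -0.3, -1.3]
grip_width: 0.0315
grip_force: 20.0
```

```bash
python3 - <<'E'
from h import *
o=monitor.get_obs();print(o['position'],o['tool_rot'],o['grip_width'],o['ft_force'])
t=get('top')['pixels'][110:320,330:480];s=get('side')['pixels'][140:290,250:420]
cv2.imwrite('pics/p1.png',np.hstack([cv2.resize(t,(357,500)),cv2.resize(s,(440,500*440//567+0)) if 0 else cv2.resize(s,(440,500))]))
E
```

```text
[ 0.56864536 -0.21271851  0.11598927] [ 7.07006922e-01  7.07206006e-01 -2.27180627e-04 -9.09230148e-04] 0.031469686301374755 [ 0.88690998 -0.29568312 -1.29240611]
```

View pics/p1.png

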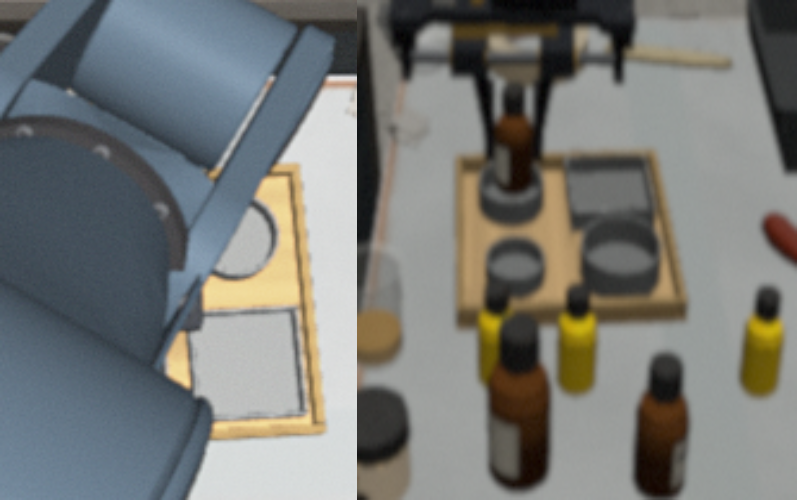

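The small bottle is held upright above its holder (side crop, bottle at (512,150)). I'll lower it and release.

Emit:
send_rows(moves=[0, 0, 0, -3, 0, 0, 0, 0, 0, 0, -5.5, 0, 0, 0, 0, 0, 0, -6.8, 0, 0, 0, 0, 0, 0, -7.1, 0, 0, 0, 0, 0, 0, -7.1, 0, 0, 0])

```text
time: 6.0
position: [0.5691, -0.213, 0.0455]
tool_rot: [0.707, 0.707, -0.0, -0.0]
ft_force: [-0.1, -0.9, -0.6]
grip_width: 0.0308
grip_force: 20.0
```

Emit:
send_rows(moves=[0.65, 0, 0, 0, 0, 0, 0, 0.65, 0, 0, 0, 0, 0, 0, 0.65, 0, 0, 0, 0, 0, 0, 0.65, 0, 0, 0, 0, 0, 0, 0.65, 0, 0, 0, 0, 0, 0])

```text
time: 6.42
position: [0.5696, -0.2135, 0.0464]
tool_rot: [0.707, 0.707, 0.0, 0.001]
ft_force: [1.2, -0.6, 0.1]
grip_width: 0.0537
grip_force: 0.0
```

Emit:
send_rows(moves=[0.75, 0, 0, 2, 0, 0, 0, 0.75, 0, 0, 5, 0, 0, 0, 0.75, 0, 0, 9, 0, 0, 0, 0.75, 0, 0, 13, 0, 0, 0, 0.75, 0, 0, 14, 0, 0, 0])

```text
time: 6.83
position: [0.5724, -0.215, 0.1924]
tool_rot: [0.707, 0.707, 0.002, 0.006]
ft_force: [1.3, -0.1, 1.2]
grip_width: 0.0652
grip_force: 0.0
```

Emit:
send_rows(moves=[1, 0.8, 1.6, 0, 0, 0, -0.12, 1, 1.6, 3.2, 0, 0, 0, -0.24, 1, 2.4, 4.8, 0, 0, 0, -0.36, 1, 3.2, 6.4, 0, 0, 0, -0.48, 1, 4, 8, 0, 0, 0, -0.6])

```text
time: 7.25
position: [0.6091, -0.1324, 0.1855]
tool_rot: [0.886, 0.464, -0.0, -0.0]
ft_force: [0.3, -0.2, 0.2]
grip_width: 0.0851
grip_force: 0.0
```

Emit:
send_rows(moves=[1, 0.8, 1.6, 0, 0, 0, -0.12, 1, 1.6, 3.2, 0, 0, 0, -0.24, 1, 2.4, 4.8, 0, 0, 0, -0.36, 1, 3.2, 6.4, 0, 0, 0, -0.48, 1, 4, 8, 0, 0, 0, -0.6])

```text
time: 7.67
position: [0.6491, -0.0523, 0.1853]
tool_rot: [0.983, 0.181, -0.0, -0.0]
ft_force: [-0.4, -0.1, -0.0]
grip_width: 0.0871
grip_force: 0.0
```

Emit:
send_rows(moves=[1, 0.8, 1.6, 0, 0, 0, -0.12, 1, 1.6, 3.2, 0, 0, 0, -0.24, 1, 2, 4.1, 0, 0, 0, -0.37, 1, 2, 4.1, 0, 0, 0, -0.37, 1, 2, 4.1, 0, 0, 0, -0.37])

```text
time: 8.08
position: [0.6687, -0.0118, 0.1852]
tool_rot: [1.0, 0.003, -0.0, 0.0]
ft_force: [-0.3, 0.1, -0.3]
grip_width: 0.0868
grip_force: 0.0
```

Emit:
send_rows(moves=[1, 0.1, 0, -4, 0, 0, 0, 1, 0.1, 0, -8, 0, 0, 0, 1, 0.1, 0, -11.5, 0, 0, 0, 1, 0.1, 0, -13.2, 0, 0, 0, 0, 0.1, 0, -13.2, 0, 0, 0])

```text
time: 8.5
position: [0.6656, -0.0127, 0.0483]
tool_rot: [1.0, 0.001, -0.006, -0.001]
ft_force: [-0.7, -0.3, 0.4]
grip_width: 0.0846
grip_force: 0.0
```

Emit:
send_rows(moves=[0, 0, 0, 0, 0, 0, 0, 0, 0, 0, 0, 0, 0, 0, 0, 0, 0, 0, 0, 0, 0, 0, 0, 0, 0, 0, 0, 0, 0, 0, 0, 0, 0, 0, 0])

```text
time: 8.92
position: [0.6711, -0.0122, 0.0554]
tool_rot: [1.0, 0.0, 0.002, 0.0]
ft_force: [0.3, 0.6, 0.9]
grip_width: 0.0549
grip_force: 0.4
```

Emit:
send_rows(moves=[0, 0, 0, 0, 0, 0, 0, 0, 0, 0, 0, 0, 0, 0, 0, 0, 0, 0, 0, 0, 0, 0, 0, 0, 0, 0, 0, 0])

```text
time: 9.25
position: [0.6711, -0.0122, 0.0553]
tool_rot: [1.0, 0.001, 0.001, 0.0]
ft_force: [0.6, 0.8, 6.9]
grip_width: 0.0536
grip_force: 20.0
```

Emit:
send_rows(moves=[0, 0, 0, 1.5, 0, 0, 0, 0, 0, 0, 3, 0, 0, 0, 0, 0, 0, 3, 0, 0, 0, 0, 0, 0, 3, 0, 0, 0], grip_force=25)

```text
time: 9.58
position: [0.6707, -0.0123, 0.0843]
tool_rot: [1.0, 0.0, 0.001, 0.0]
ft_force: [-0.3, 0.3, -1.1]
grip_width: 0.0534
grip_force: 25.0
```

```bash
python3 - <<'E'
from h import *
o=monitor.get_obs();print(o['position'],o['tool_rot'],o['grip_width'],o['ft_force'])
s=get('side')['pixels'][200:360,200:400]
cv2.imwrite('pics/p2.png',cv2.resize(s,None,fx=3,fy=3))
E
```

```text
[ 0.67065446 -0.01225712  0.08426404] [9.99999378e-01 4.79829436e-04 9.82415309e-04 2.18316672e-04] 0.05339596452905738 [-0.30132997  0.31604802 -1.08564632]
```

View pics/p2.png

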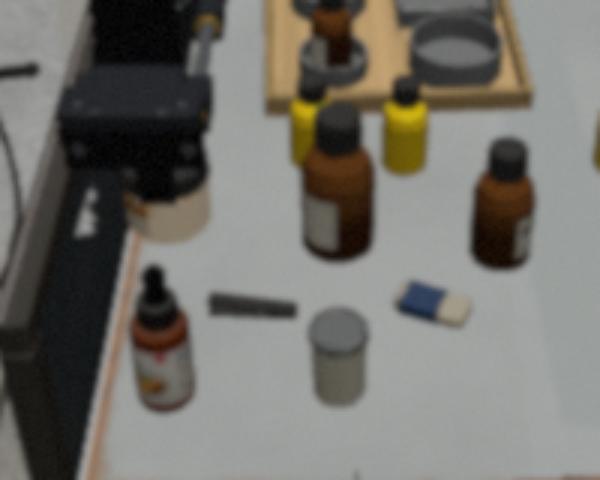

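The pot hangs upright at (172,205), and the small bottle stands in its holder at (333,45). I'll carry the pot to the square holder.

Emit:
send_rows(moves=[0, 0, 0, 3, 0, 0, 0, 0, 0, 0, 7, 0, 0, 0, 0, 0, 0, 10.5, 0, 0, 0, 0, 0, 0, 11.5, 0, 0, 0, 0, -0.6, -1, 11.5, 0, 0, 0])

```text
time: 10.05
position: [0.6668, -0.0212, 0.2016]
tool_rot: [1.0, 0.001, 0.004, 0.0]
ft_force: [1.1, 0.4, -1.2]
grip_width: 0.053
grip_force: 25.0
```

Emit:
send_rows(moves=[0, -1.9, -3, 0, 0, 0, 0, 0, -3.9, -6.2, 0, 0, 0, 0, 0, -5.9, -9.4, 0, 0, 0, 0, 0, -7.9, -12.5, 0, 0, 0, 0, 0, -9.9, -15.5, 0, 0, 0, 0])

```text
time: 10.47
position: [0.5615, -0.1781, 0.1953]
tool_rot: [1.0, 0.0, -0.003, -0.001]
ft_force: [0.2, -0.8, 0.1]
grip_width: 0.0533
grip_force: 25.0
```

Emit:
send_rows(moves=[0, -2, -3.1, 0, 0, 0, 0, 0, -4, -6.2, 0, 0, 0, 0, 0, -6, -9.4, 0, 0, 0, 0, 0, -7.6, -12, 0, 0, 0, 0, 0, -8.6, -13.4, 0, 0, 0, 0])

```text
time: 10.88
position: [0.4751, -0.3134, 0.1955]
tool_rot: [1.0, -0.001, -0.002, -0.001]
ft_force: [0.6, 0.4, -0.7]
grip_width: 0.0533
grip_force: 25.0
```

Emit:
send_rows(moves=[0, 0, 0, -3, 0, 0, 0, 0, 0, 0, -6, 0, 0, 0, 0, 0, 0, -9, 0, 0, 0, 0, 0, 0, -10.5, 0, 0, 0, 0, 0, 0, -10.5, 0, 0, 0])

```text
time: 11.3
position: [0.4742, -0.308, 0.0874]
tool_rot: [1.0, 0.0, -0.005, -0.005]
ft_force: [-0.1, -0.0, -1.3]
grip_width: 0.0532
grip_force: 25.0
```

Emit:
send_rows(moves=[0, 0, 0, 0, 0, 0, 0, 0, 0, 0, 0, 0, 0, 0])

```text
time: 11.47
position: [0.4786, -0.3112, 0.0931]
tool_rot: [1.0, 0.0, -0.0, -0.0]
ft_force: [-0.3, -0.2, -0.9]
grip_width: 0.0534
grip_force: 25.0
```

Emit:
send_rows(moves=[0, 0.1, 0, -1.5, 0, 0, 0, 0, 0.1, 0, -2.6, 0, 0, 0, 0, 0.1, 0, -3, 0, 0, 0, 0, 0.1, 0, -3, 0, 0, 0, 0, 0.1, 0, -3, 0, 0, 0])

```text
time: 11.88
position: [0.4801, -0.3112, 0.0638]
tool_rot: [1.0, 0.0, 0.0, 0.0]
ft_force: [-0.7, -0.4, -1.4]
grip_width: 0.0533
grip_force: 25.0
```

Emit:
send_rows(moves=[0.85, 0, 0, 0, 0, 0, 0, 0.85, 0, 0, 0, 0, 0, 0, 0.85, 0, 0, 0, 0, 0, 0, 0.85, 0, 0, 0, 0, 0, 0, 0.85, 0, 0, 0.5, 0, 0, 0])

```text
time: 12.3
position: [0.4797, -0.3109, 0.0683]
tool_rot: [1.0, 0.0, -0.0, -0.0]
ft_force: [-0.1, 0.0, -0.5]
grip_width: 0.0724
grip_force: 0.0
```

Emit:
send_rows(moves=[0.85, 0, 0, 2.5, 0, 0, 0, 0.85, 0, 0, 6, 0, 0, 0, 0.85, 0, 0, 10, 0, 0, 0, 0.85, 0, 0, 12, 0, 0, 0, 1, 0, 3, 12, 0, 0, 0])

```text
time: 12.72
position: [0.4845, -0.2886, 0.195]
tool_rot: [1.0, -0.001, 0.007, 0.007]
ft_force: [0.9, -0.2, -0.4]
grip_width: 0.0761
grip_force: 0.0
```

Emit:
send_rows(moves=[1, -0.4, 4, 0, 0, 0, 0, 1, -0.8, 8, 0, 0, 0, 0, 1, -1.2, 12, 0, 0, 0, 0, 1, -1.6, 16, 0, 0, 0, 0, 1, -2, 20, 0, 0, 0, 0])

```text
time: 13.13
position: [0.4596, -0.0796, 0.1892]
tool_rot: [1.0, -0.0, 0.0, 0.0]
ft_force: [0.7, 0.2, -0.2]
grip_width: 0.0866
grip_force: 0.0
```

Emit:
send_rows(moves=[1, -0.2, 3.5, 0, 0, 0, 0, 1, -0.2, 6.8, 0, 0, 0, 0, 1, -0.2, 6.8, 0, 0, 0, 0, 1, -0.2, 6.8, 0, 0, 0, 0, 1, -0.2, 6.8, 0, 0, 0, 0])

```text
time: 13.55
position: [0.4586, -0.0135, 0.189]
tool_rot: [1.0, 0.001, 0.001, 0.0]
ft_force: [0.7, 0.1, -0.2]
grip_width: 0.0871
grip_force: 0.0
```

```bash
python3 - <<'E'
from h import *
t=get('top')['pixels'][110:320,150:480]
cv2.imwrite('pics/p3.png',cv2.resize(t,None,fx=2.4,fy=2.4))
E
```

```text
(no output)
```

View pics/p3.png

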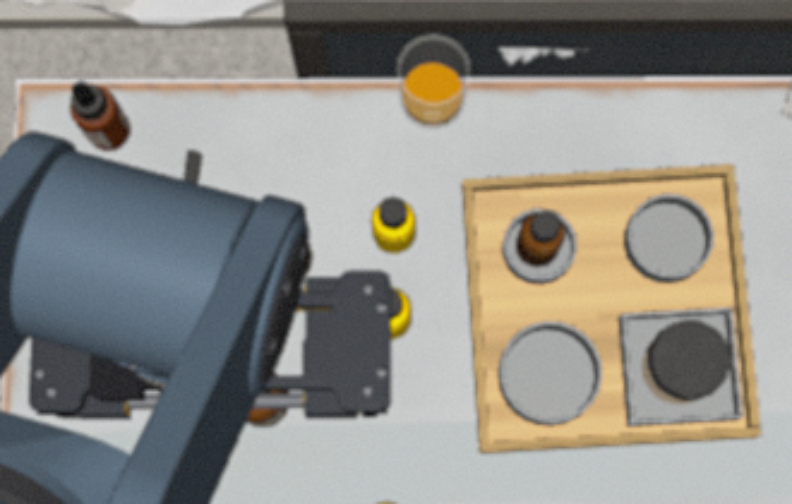

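The small bottle sits in its holder (540,245) and the pot in the square holder (690,360). I'll descend on the medium bottle.

Emit:
send_rows(moves=[1, -0.1, 0.1, -4, 0, 0, 0, 1, -0.1, 0.1, -8, 0, 0, 0, 1, -0.1, 0.1, -12, 0, 0, 0, 1, -0.1, 0.1, -14.5, 0, 0, 0, 1, -0.1, 0.1, -15, 0, 0, 0])

```text
time: 14.02
position: [0.4552, -0.0133, 0.0349]
tool_rot: [1.0, -0.001, -0.003, -0.001]
ft_force: [-0.1, -0.6, 0.2]
grip_width: 0.0868
grip_force: 0.0
```

Emit:
send_rows(moves=[0, 0, 0, 0, 0, 0, 0, 0, 0, 0, 0, 0, 0, 0, 0, 0, 0, 0, 0, 0, 0, 0, 0, 0, 0, 0, 0, 0, 0, 0, 0, 0, 0, 0, 0])

```text
time: 14.43
position: [0.4581, -0.0125, 0.04]
tool_rot: [1.0, 0.0, 0.002, 0.0]
ft_force: [0.7, 0.5, 1.1]
grip_width: 0.0615
grip_force: 0.0
```

Emit:
send_rows(moves=[0, 0, 0, 0, 0, 0, 0, 0, 0, 0, 0, 0, 0, 0, 0, 0, 0, 0, 0, 0, 0, 0, 0, 0, 0, 0, 0, 0, 0, 0, 0, 0, 0, 0, 0])

```text
time: 14.85
position: [0.4573, -0.0121, 0.0389]
tool_rot: [1.0, 0.0, 0.0, 0.0]
ft_force: [-0.7, 1.0, 6.2]
grip_width: 0.0388
grip_force: 25.0
```

Emit:
send_rows(moves=[0, 0, 0, 2, 0, 0, 0, 0, 0, 0, 5.5, 0, 0, 0, 0, 0, 0, 9.5, 0, 0, 0, 0, 0, 0, 13.2, 0, 0, 0, 0, 0, 0, 15, 0, 0, 0])

```text
time: 15.27
position: [0.4585, -0.0125, 0.192]
tool_rot: [1.0, 0.001, 0.003, 0.001]
ft_force: [2.0, 0.1, -1.7]
grip_width: 0.0391
grip_force: 25.0
```

Emit:
send_rows(moves=[0, 1, -2.6, 0, 0, 0, 0, 0, 2.3, -5.9, 0, 0, 0, 0, 0, 3.7, -9.4, 0, 0, 0, 0, 0, 5.1, -12.9, 0, 0, 0, 0, 0, 6.4, -16.4, 0, 0, 0, 0])

```text
time: 15.68
position: [0.5211, -0.1775, 0.1882]
tool_rot: [1.0, 0.001, -0.0, -0.0]
ft_force: [-0.1, 0.5, -0.7]
grip_width: 0.039
grip_force: 25.0
```

Emit:
send_rows(moves=[0, 1.3, -3.3, 0, 0, 0, 0, 0, 2.7, -6.8, 0, 0, 0, 0, 0, 4, -10.2, 0, 0, 0, 0, 0, 5, -12.6, 0, 0, 0, 0, 0, 5.2, -13.1, 0, 0, 0, 0])

```text
time: 16.1
position: [0.5745, -0.3125, 0.1878]
tool_rot: [1.0, -0.001, 0.001, 0.002]
ft_force: [-0.1, 0.0, -1.7]
grip_width: 0.0386
grip_force: 25.0
```

Emit:
send_rows(moves=[0, 0, 0, -3.5, 0, 0, 0, 0, 0, 0, -7.5, 0, 0, 0, 0, 0, 0, -9.5, 0, 0, 0, 0, 0, 0, -10, 0, 0, 0, 0, 0, 0, -10, 0, 0, 0])

```text
time: 16.52
position: [0.5714, -0.3054, 0.086]
tool_rot: [1.0, 0.001, -0.002, -0.002]
ft_force: [0.9, -0.6, -0.8]
grip_width: 0.0388
grip_force: 25.0
```

Emit:
send_rows(moves=[0, 0, 0, 0, 0, 0, 0, 0, 0, 0, 0, 0, 0, 0])

```text
time: 16.68
position: [0.5743, -0.3078, 0.0905]
tool_rot: [1.0, 0.001, 0.001, 0.001]
ft_force: [-0.1, -0.2, -1.6]
grip_width: 0.039
grip_force: 25.0
```

Emit:
send_rows(moves=[0, 0, 0, -2, 0, 0, 0, 0, 0, 0, -3.5, 0, 0, 0, 0, 0, 0, -4.2, 0, 0, 0, 0, 0, 0, -4.2, 0, 0, 0, 0, 0, 0, -4.2, 0, 0, 0])

```text
time: 17.1
position: [0.5738, -0.3076, 0.0477]
tool_rot: [1.0, 0.0, 0.001, 0.001]
ft_force: [0.1, 0.6, 0.1]
grip_width: 0.0386
grip_force: 25.0
```

Emit:
send_rows(moves=[0.7, 0, 0, 0, 0, 0, 0, 0.7, 0, 0, 0, 0, 0, 0, 0.7, 0, 0, 0, 0, 0, 0, 0.7, 0, 0, 0, 0, 0, 0, 0.7, 0, 0, 0.5, 0, 0, 0])

```text
time: 17.52
position: [0.5727, -0.3069, 0.0513]
tool_rot: [1.0, 0.0, -0.001, -0.0]
ft_force: [-0.2, -0.2, 0.2]
grip_width: 0.059
grip_force: 0.0
```

Emit:
send_rows(moves=[0.7, 0, 0, 2.5, 0, 0, 0, 0.7, 0, 0, 6, 0, 0, 0, 0.7, 0, 0, 10, 0, 0, 0, 0.7, 0, 0, 14, 0, 0, 0, 1, 0, 3, 15, 0, 0, 0])

```text
time: 17.93
position: [0.5773, -0.2846, 0.2097]
tool_rot: [1.0, -0.002, 0.007, 0.006]
ft_force: [2.0, -0.2, 1.3]
grip_width: 0.0629
grip_force: 0.0
```

Emit:
send_rows(moves=[0.85, -0.2, 4, 0, 0, 0, 0, 0.85, -0.4, 8, 0, 0, 0, 0, 0.85, -0.6, 12, 0, 0, 0, 0, 0.85, -0.8, 16, 0, 0, 0, 0, 0.85, -1, 20, 0, 0, 0, 0])

```text
time: 18.35
position: [0.5627, -0.0755, 0.2023]
tool_rot: [1.0, 0.0, 0.0, 0.0]
ft_force: [0.7, 0.4, -0.3]
grip_width: 0.0739
grip_force: 0.0
```

Emit:
send_rows(moves=[0.85, 0, 3.5, 0, 0, 0, 0, 0.85, 0, 5.4, 0, 0, 0, 0, 0.85, 0, 5.4, 0, 0, 0, 0, 0.85, 0, 5.4, 0, 0, 0, 0, 0.85, 0, 5.4, 0, 0, 0, 0])

```text
time: 18.77
position: [0.5635, -0.0239, 0.202]
tool_rot: [1.0, 0.0, 0.0, 0.0]
ft_force: [-0.1, -0.5, -0.0]
grip_width: 0.0737
grip_force: 0.0
```

Emit:
send_rows(moves=[0.85, 0, 0, -4, 0, 0, 0, 0.85, 0, 0, -8, 0, 0, 0, 0.85, 0, 0, -11, 0, 0, 0, 0.85, 0, 0, -13, 0, 0, 0, 0.85, 0, 0, -14.2, 0, 0, 0])

```text
time: 19.18
position: [0.5619, -0.0248, 0.0568]
tool_rot: [1.0, -0.001, -0.002, -0.0]
ft_force: [-0.1, -0.4, 0.3]
grip_width: 0.0741
grip_force: 0.0
```

Emit:
send_rows(moves=[0, 0, 0, -0.5, 0, 0, 0, 0, 0, 0, -0.5, 0, 0, 0, 0, 0, 0, -0.5, 0, 0, 0, 0, 0, 0, -0.5, 0, 0, 0, 0, 0, 0, -0.5, 0, 0, 0], grip_force=35)

```text
time: 19.6
position: [0.5642, -0.0235, 0.056]
tool_rot: [1.0, 0.0, 0.001, 0.0]
ft_force: [0.2, 1.6, 2.1]
grip_width: 0.0485
grip_force: 1.3
```

Emit:
send_rows(moves=[0, 0, 0, 0, 0, 0, 0, 0, 0, 0, 0, 0, 0, 0, 0, 0, 0, 0, 0, 0, 0, 0, 0, 0, 0, 0, 0, 0])

```text
time: 19.93
position: [0.5641, -0.0232, 0.0559]
tool_rot: [1.0, 0.001, 0.001, 0.0]
ft_force: [0.1, 0.2, 6.8]
grip_width: 0.0464
grip_force: 35.0
```

Emit:
send_rows(moves=[0, 0, 0, 2, 0, 0, 0, 0, 0, 0, 5.5, 0, 0, 0, 0, 0, 0, 9.5, 0, 0, 0, 0, 0, 0, 13.2, 0, 0, 0, 0, 0, 0, 15, 0, 0, 0])

```text
time: 20.35
position: [0.5649, -0.0234, 0.2091]
tool_rot: [1.0, 0.001, 0.003, 0.001]
ft_force: [0.4, -0.9, -0.9]
grip_width: 0.0462
grip_force: 35.0
```

Emit:
send_rows(moves=[0, -1.2, -2.6, 0, 0, 0, 0, 0, -2.6, -5.7, 0, 0, 0, 0, 0, -4.1, -8.9, 0, 0, 0, 0, 0, -5.6, -12.1, 0, 0, 0, 0, 0, -7, -15.2, 0, 0, 0, 0])

```text
time: 20.77
position: [0.4917, -0.176, 0.2046]
tool_rot: [1.0, 0.001, -0.0, -0.0]
ft_force: [1.0, -0.4, -2.4]
grip_width: 0.0461
grip_force: 35.0
```

Emit:
send_rows(moves=[0, -1.2, -2.6, 0, 0, 0, 0, 0, -1.9, -4.2, 0, 0, 0, 0, 0, -1.9, -4.2, -3.5, 0, 0, 0, 0, -1.9, -4.2, -7.5, 0, 0, 0, 0, -1.9, -4.2, -10, 0, 0, 0])

```text
time: 21.18
position: [0.4726, -0.217, 0.1025]
tool_rot: [1.0, -0.0, -0.001, -0.001]
ft_force: [-0.9, -0.0, -2.1]
grip_width: 0.046
grip_force: 35.0
```

Emit:
send_rows(moves=[0, 0, 0, 0, 0, 0, 0, 0, 0, 0, 0, 0, 0, 0, 0, 0, 0, 0, 0, 0, 0])

```text
time: 21.43
position: [0.4749, -0.2176, 0.1056]
tool_rot: [1.0, 0.001, 0.001, 0.001]
ft_force: [-0.2, -0.3, -2.0]
grip_width: 0.0462
grip_force: 35.0
```

Bottom is at about 0.050, so lower by 4.2 cm.

Emit:
send_rows(moves=[0, 0, 0, -2, 0, 0, 0, 0, 0, 0, -3.5, 0, 0, 0, 0, 0, 0, -4.2, 0, 0, 0, 0, 0, 0, -4.2, 0, 0, 0, 0, 0, 0, -4.2, 0, 0, 0])

```text
time: 21.85
position: [0.475, -0.2176, 0.0638]
tool_rot: [1.0, 0.001, 0.001, 0.001]
ft_force: [-0.1, -0.3, -1.2]
grip_width: 0.0461
grip_force: 35.0
```

Emit:
send_rows(moves=[0.72, 0, 0, 0, 0, 0, 0, 0.72, 0, 0, 0, 0, 0, 0, 0.72, 0, 0, 0, 0, 0, 0, 0.72, 0, 0, 0, 0, 0, 0, 0.72, 0, 0, 0.5, 0, 0, 0])

```text
time: 22.27
position: [0.4737, -0.217, 0.0674]
tool_rot: [1.0, 0.0, -0.0, -0.0]
ft_force: [-0.2, -0.4, -0.3]
grip_width: 0.0617
grip_force: 0.0
```

Emit:
send_rows(moves=[0.72, 0, 0, 2.5, 0, 0, 0, 0.72, 0, 0, 6, 0, 0, 0, 0.72, 0, 0, 10, 0, 0, 0, 0.72, 0, 0, 14, 0, 0, 0, 0.72, 0, 0, 15, 0, 0, 0])

```text
time: 22.68
position: [0.4769, -0.2191, 0.2239]
tool_rot: [1.0, 0.0, 0.005, 0.004]
ft_force: [0.6, -0.5, 0.8]
grip_width: 0.0625
grip_force: 0.0
```

Emit:
send_rows(moves=[0.72, -1, -4, 0, 0, 0, 0, 0.72, -2, -8, 0, 0, 0, 0, 0.72, -3, -12, 0, 0, 0, 0, 0.72, -4, -16, 0, 0, 0, 0, 0.72, -5, -20, 0, 0, 0, 0])

```text
time: 23.1
position: [0.4232, -0.4185, 0.2176]
tool_rot: [1.0, 0.001, -0.0, -0.0]
ft_force: [0.8, 0.2, -0.4]
grip_width: 0.0629
grip_force: 0.0
```

Emit:
send_rows(moves=[0.72, -2, -3.6, 0, 0, 0, 0, 0.72, -4, -7.2, 0, 0, 0, 0, 0.72, -6, -10.8, 0, 0, 0, 0, 0.72, -6, -12, 0, 0, 0, 0, 0.72, -6, -12, 0, 0, 0, 0])

```text
time: 23.52
position: [0.3622, -0.541, 0.2172]
tool_rot: [1.0, -0.002, 0.0, 0.001]
ft_force: [0.1, 0.8, 0.2]
grip_width: 0.0626
grip_force: 0.0
```

```bash
python3 - <<'E'
from h import *
c=get('top');w=cloud(c);s=get('side')['pixels']
cv2.imwrite('pics/f.png',np.hstack([cv2.resize(c['pixels'][110:320,150:480],(480,305)),cv2.resize(s[150:350,220:420],(305,305))]))
f=w.reshape(-1,3)
for n,x,y,h,hx,hy in(('S',.569,-.213,.079,.5692,-.2128),('P',.48,-.311,.059,.4798,-.3112),('M',.574,-.307,.095,.5737,-.3067),('L',.475,-.217,.112,.4753,-.2173),('D',.66,.1054,.09,.66,.1054),('F',.561,.103,.051,.5611,.1029)):
    p=f[(np.hypot(f[:,0]-x,f[:,1]-y)<.045)&(abs(f[:,2]-h)<(.02 if n=='D' else .007))]
    if len(p): (a,b),r=cv2.minEnclosingCircle(p[:,:2].astype(np.float32));print(n,len(p),p[:,2].mean().round(4),'off mm',round((a-hx)*1e3,1),round((b-hy)*1e3,1),round(r,4))
E
```

```text
S 125 0.0784 off mm 0.2 1.2 0.0103
P 874 0.0584 off mm -0.1 -0.7 0.0282
M 197 0.0953 off mm 0.2 -1.6 0.0128
L 285 0.1123 off mm -1.2 -1.3 0.0152
D 161 0.0844 off mm -0.3 0.5 0.0114
F 328 0.0498 off mm -0.3 0.1 0.0175
```

View pics/f.png

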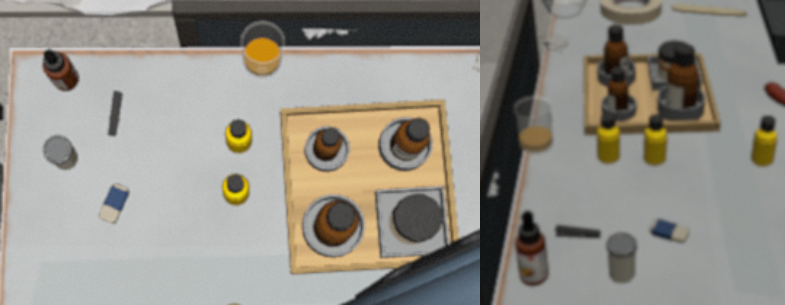

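All four kit items stand within 2 mm of their holder centres and at the right height. The dropper and film can haven't moved.

```bash
python3 -c "
from rig import workorder;print(workorder.hand_in())"
```

```text
the job is handed in; nothing more can be done
None
```

The job is handed in: all three bottles and the pigment pot stand upright in their own holders, within about 2 mm of centre in the final image, and the dropper bottle and film can haven't moved; the hand-in returned no verdict.

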